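Turn over the upside-down tube block and load the block heater

TASK

One of the two metal tube blocks on the rubber mat lies upside down, with its holes facing the mat: turn that one over so that its holes face up, then load it on the plate of the block heater, its long side against the far fence and its end against the left fence, pushed fully home against both. Finally put the light white cover squarely on top of it. Leave the other block and the dishes, marker and tweezers where they are.

Things in the scene. Friction and masses are not known exactly. Their poses are not given: they have to be found in the camera images.
- block_1: Aluminium tube block, 50 (x) x 96 (y) x 50 (z) mm, 0.4 to 0.7 kg, square edges; one of two alike. One long face has 2 x 5 tube holes of 11.5 mm, the far side (base) is plain with a small dot. Origin: centre of the base; z from base to holes (z down = upside down, origin on top); y along the 96 mm length, within 0.3 rad of world y. On the mat, a push near its top tips it; a low push slides it.
- block_2: Aluminium tube block, 50 (x) x 96 (y) x 50 (z) mm, 0.4 to 0.7 kg, square edges; one of two alike. One long face has 2 x 5 tube holes of 11.5 mm, the far side (base) is plain with a small dot. Origin: centre of the base; z from base to holes (z down = upside down, origin on top); y along the 96 mm length, within 0.3 rad of world y. On the mat, a push near its top tips it; a low push slides it.
- cover: Light white plastic cover, a flat plate 56 (x) x 102 (y) x 5 mm with a round knob in its middle (22 mm across, from 12 to 30 mm above the underside, on a 12 mm neck), 60 g. Origin: centre of the underside; z up, y along its length. It starts on the mat in the row with the two blocks.
- heater: Grey block heater fixed to the table, 170 x 170 mm, case 34 mm high, small buttons on its front (-x). Origin: centre of its underside. Its 150 x 150 mm aluminium plate has its surface 42 mm above the table. Two fences, 10 mm thick, 12 mm above the plate: inner face of the far one at x = +65 mm, of the left one at y = +65 mm in this frame. Open at the front and right (-y).
- seat (a point): Point on the heater's plate surface, 42 mm above the table, where the centre of the block's base must come: block length along the heater's y, its long side touching the far fence and its end touching the left fence. Axes are the heater's: +x to the far fence, +y to the left fence. It is at (40, 17, 42) mm in the heater's frame.
- mat: Thin dark rubber mat fixed to the table, 375 x 570 mm, its surface 2 mm above the table; it grips well (friction coefficient about 0.9 to 1.3; the bare surfaces elsewhere about 0.5 to 0.7). The blocks and the cover start on it. Origin: centre of its underside.
- dish_1: Closed clear petri dish, 60 mm across, 15 mm high, beyond the heater's right side. Origin: centre of the underside. It is a bystander: leave it where it is.
- dish_2: Closed clear petri dish, 60 mm across, 15 mm high, at the far side of the mat. Origin: centre of the underside. It is a bystander: leave it where it is.
- marker: White marker pen with a black cap, 125 mm long, 14 mm thick, lying near the robot. Origin: underside, 50 mm from the blunt end; x along it to the cap. It is a bystander: leave it where it is.
- tweezers: Steel tweezers, 123 mm long, 8 mm high, lying beyond the mat's far left side. Origin: middle of the underside. It is a bystander: leave it where it is.

How it is judged (in metres and radians):
On the way, in this order (a step that is already met when the one before it is completed fails the run):
1. the upside-down block stands with its holes up (angle between block_1's own z axis and vertical below 0.06 rad and linear speed of block_1 below 0.02 m/s and angular speed of block_1 below 0.2 rad/s), for 0.2 s.
2. the block stands holes up on the heater's plate, home against both fences, the cover not yet on it (all of step 1 and x of block_1 in the frame of seat between -0.003 and 0.003 m and y of block_1 in the frame of seat between -0.003 and 0.003 m and z of block_1 in the frame of seat between -0.003 and 0.003 m and angle between the y axis of block_1 and the y axis of seat, either way round below 0.05 rad and horizontal distance between cover and block_1 above 0.03 m), for 0.2 s.
At the end, for the whole second after the job is handed in: The block that lay upside down stands holes up (0.06 rad) on the heater plate against both fences (base centre within 3 mm of the seat, length along heater y within 0.05 rad); the cover lies flat on it, centred within 8 mm and square within 0.15 rad; both released and at rest (all of step 1 and x of block_1 in the frame of seat between -0.003 and 0.003 m and y of block_1 in the frame of seat between -0.003 and 0.003 m and z of block_1 in the frame of seat between -0.003 and 0.003 m and angle between the y axis of block_1 and the y axis of seat, either way round below 0.05 rad and horizontal distance between cover and block_1 below 0.008 m and angle between the y axis of cover and the y axis of block_1, either way round below 0.15 rad and angle between cover's own z axis and vertical below 0.05 rad and z of cover in the frame of block_1 between 0.047 and 0.053 m and linear speed of cover below 0.02 m/s and angular speed of cover below 0.2 rad/s); the robot touches nothing.
It fails at once if the other block is disturbed (distance of block_2 from where it was at the start of the episode above 0.02 m or angle between block_2's own z axis and vertical above 0.3 rad).
It fails at once if a dish, the marker or the tweezers is shifted by more than 20 mm (distance of any of dish_1, dish_2, marker, tweezers from where it was at the start of the episode above 0.02 m).
It also fails if it takes over 72 s, if anything falls off the work surface, if the arm or the gripper's body presses on something with over 40 N, if the wrist force passes 120 N, or if a joint passes its speed limit or range.

ROBOT

A 6-joint arm with a two-finger parallel gripper is mounted at the origin on the work surface. World frame = base frame: x ahead of the robot, y to its left, z up, the work surface at z = 0. Lengths are in mm, angles in rad, forces in N, time in s.
With the tool pointing down it reaches from about 250 to 775 mm from the base axis. Payload 8.9 kg.
Tool frame: the origin (TCP) lies at the very end of the fingers, on their centre line; the grasp point (between the pads) lies 19 mm behind it; z points along the fingers, y is the line along which they close (so a half turn about z gives the same grasp; the last joint's range is limited). The gripper opens to 85 mm and grips with 20 to 120 N. Pads are 22 mm wide; open, the fingers measure 114 mm over their backs; the gripper's body (76 mm by 85 mm) begins 54 mm behind the grasp point. The pads swing forward as they close: fully open they stand 13 mm farther back than shut.
Start: joints at [-0.139, 0.291, -0.153, 1.127, 0, 1.431], TCP at [524.999, 0.004, 231.305] pointing down, gripper open.
Joint ranges: [-2.52, 2.52], [-0.91, 1.74], [-1.3, 1.37], [-1.96, 2.02], [-1.52, 1.47], [-3.14, 3.14]. Speed limits (rad/s): [2.22, 2.22, 2.79, 3.14, 3.14, 3.14].

INTERFACE

Orientations are given as a unit quaternion [x, y, z, w].
In Python, from cell import arm, optics gives the robot as it stands (arm), with the cameras (optics).
- The arm moves only by the shell command python3 steer.py FILE, which reads ROWS from the file FILE. ROWS is a JSON list of rows, 1 to 8 of them, each written [[dx, dy, dz], [rx, ry, rz], opening]: dx, dy, dz in mm, then a rotation vector rx, ry, rz in rad, then the finger opening in mm; each row is the pose to reach, as a shift and turn from the pose commanded when the command began, along the tool's axes at that moment; what a row does not reach only later rows make up. A row lasts 1/10 s, in which the tool goes at most 50 mm and 0.15 rad, less where a joint would pass 70% of its speed; a pose out of reach is approached as far as the arm can. The fingers move at their own pace and stop on an object; the grip force is fixed at half the most. Time passes only in rows, so rows that do not move let the fingers close. It prints the time, the measured TCP pose, the force, the opening and the grip force at its end. Input that does not fit is refused with a message, and nothing moves.
- arm.observe(): the state, without advancing time (a new reading comes with each control period).
- optics.capture(name): name is "scene" or "side" or "wrist"; returns a dict with "frame" (400x640x3 uint8, blue, green, red), "fx", "fy", "cx", "cy" (pixels), "distortion" ([k1, k2, p1, p2, k3] as OpenCV has them; the pictures are not rectified), "R" (3x3) and "t" (3): a world point X has camera coordinates R X + t. Camera axes: x right, y down, z forward; pixel columns grow to the right and rows downward; lengths in mm; the calibration is good to about 2 mm. A picture is of the moment at which its call begins. There is no depth.
- arm.hand_in(): hands the job in; it is judged then, once.
The state is a dict: "t": time; "q": joint angles; "joint_vel": joint speeds; "joint_torque": joint torques, N m; "tool_pos": TCP position; "ee_rot": TCP orientation; "contact_force": force on the tool from outside, world axes, zero at the start; "wrist_torque": the same for the moment, N m; "grip_width": finger opening in mm; "grasp_force": force on a finger pad.
Only numpy, scipy, OpenCV 4.12 (cv2) and the standard library are available. Lean on these libraries where they do the work, as an engineer would, in place of code of your own. Each camera call takes 0.05 s, during which the arm holds its last target. There are 200 camera calls.

## Working session

There is one attempt and no reset: what is moved stays moved. The work goes in short steps, Python scripts to look and compute and a shell command to move; the robot and the scene stay as the last step left them, time stands still between calls to the robot, and variables do not carry over. Pictures are saved under pics/ and viewed, at most 10 in all, crops included, and the job is handed in when it is done.

```bash
ls; cat > h.py <<'E'
from cell import arm, optics
import numpy as np, cv2, pickle
def snap(n,f):
    c=optics.capture(n); cv2.imwrite(f'pics/{f}.png',c['frame']); pickle.dump(c,open(f'pics/{f}.pkl','wb')); return c
def ray(f,uv):
    c=pickle.load(open(f'pics/{f}.pkl','rb')); K=np.array([[c['fx'],0,c['cx']],[0,c['fy'],c['cy']],[0,0,1]])
    p=cv2.undistortPoints(np.array(uv,float).reshape(-1,1,2),K,np.array(c['distortion'],float)).reshape(-1,2)
    R=np.array(c['R']);t=np.array(c['t']); d=np.c_[p,np.ones(len(p))]@R; return -R.T@t,d
def atz(f,uv,z):
    o,d=ray(f,uv); return o+d*((z-o[2])/d[:,2])[:,None]
def tri(f1,uv1,f2,uv2):
    o1,d1=ray(f1,uv1);o2,d2=ray(f2,uv2);out=[]
    for a,b in zip(d1,d2):
        s=np.linalg.lstsq(np.c_[a,-b],o2-o1,rcond=None)[0]; p,q=o1+s[0]*a,o2+s[1]*b; out.append(np.r_[(p+q)/2,np.linalg.norm(p-q)])
    return np.array(out)
E
mkdir -p pics; python3 - <<'E'
from h import *
np.set_printoptions(precision=1,suppress=True)
for n in("scene","side","wrist"):
    c=snap(n,n+'0'); print(n,c['fx'],-np.array(c['R']).T@np.array(c['t']),np.array(c['R'])[2])
print(arm.observe())
a=[cv2.imread(f'pics/{n}0.png') for n in("scene","side")]
E
```

```text
cell.py
pics
steer.py
scene 460.0602948798277 [1188.9   53.9  936.4] [-0.6 -0.  -0.8]
side 410.52383231542603 [  -4.  -629.8  792.5] [ 0.5  0.6 -0.6]
wrist 294.92684066832555 [525.1  82.3 373.6] [-0.  -0.3 -0.9]
{'t': 0.15, 'q': array([-0.1,  0.3, -0.2,  1.1,  0. ,  1.4]), 'joint_vel': array([-0., -0.,  0.,  0.,  0.,  0.]), 'joint_torque': array([  0. , -53.7,  33.2,   0. ,  -0. ,  -0. ]), 'tool_pos': array([524.7,   0.1, 230.9]), 'ee_rot': array([ 0.7,  0.7, -0. , -0. ]), 'contact_force': array([0.2, 1.2, 0.4]), 'wrist_torque': array([-0., -0.,  0.]), 'grasp_force': 0.0, 'grip_width': 85.66445983352232}
```

View pics/scene0.png

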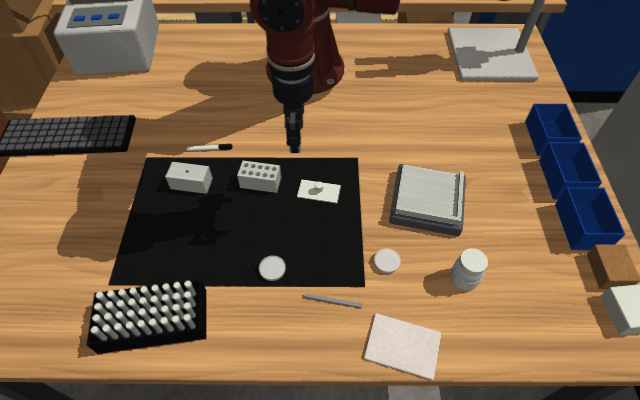

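View pics/side0.png

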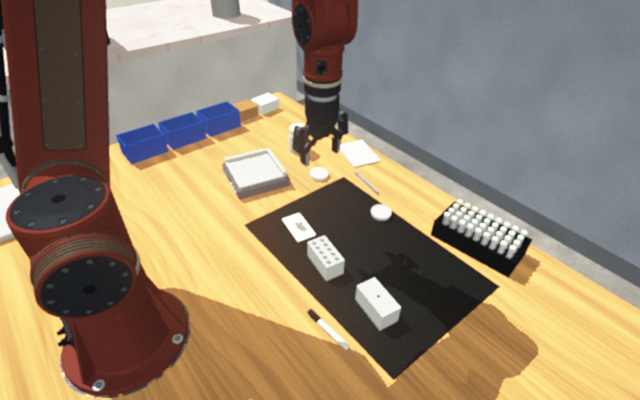

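The scene view shows the dotted (upside-down) block at about (188,177), the holes-up block at (259,176), the cover at (319,190) and the heater at (430,198). In the side view they are at (378,302), (326,257), (299,227) and (256,172). I'll enlarge crops of both.

```bash
python3 - <<'E'
import cv2,numpy as np
s=cv2.imread('pics/scene0.png');d=cv2.imread('pics/side0.png')
def cr(i,x0,y0,w,h,k):
    o=cv2.resize(i[y0:y0+h,x0:x0+w],None,fx=k,fy=k,interpolation=cv2.INTER_CUBIC)
    for a in range(0,w,10): cv2.line(o,(a*k,0),(a*k,6 if (x0+a)%50 else 14),(0,0,255),1)
    for a in range(0,h,10): cv2.line(o,(0,a*k),(6 if (y0+a)%50 else 14,a*k),(0,0,255),1)
    return o
A=np.zeros((600,800,3),np.uint8)
a=cr(s,160,155,190,55,4);A[:220,:760]=a
a=cr(s,385,160,90,80,4);A[230:550,:360]=a
a=cr(d,215,145,80,55,5);A[230:505,370:770]=a
cv2.imwrite('pics/c1.png',A)
cv2.imwrite('pics/c2.png',cr(d,275,205,130,128,4))
cv2.imwrite('pics/c2.png',cr(d,275,205,130,128,4)[:600])
E
```

```text
(no output)
```

View pics/c1.png

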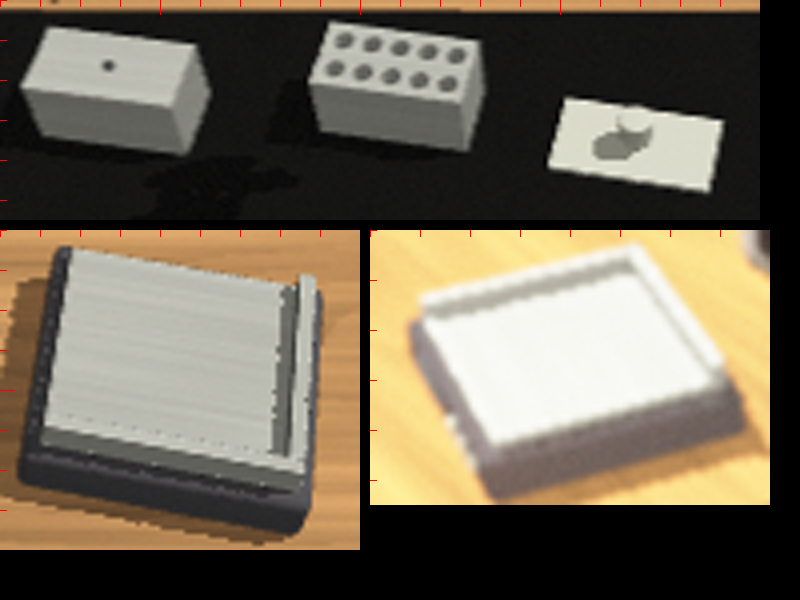

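View pics/c2.png

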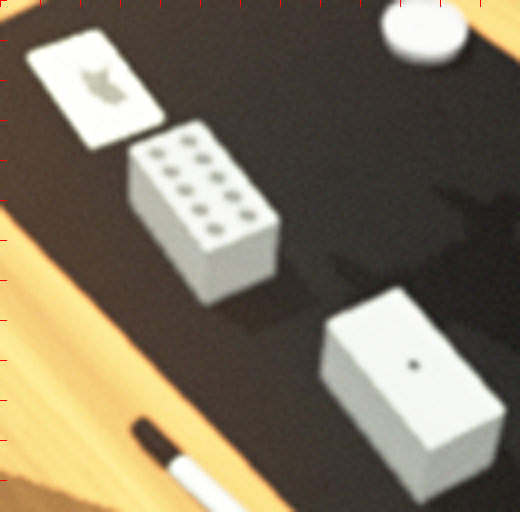

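The crops show the dotted block's top corners clearly, as well as the cover's and block 2's outlines and the heater's fence corners, which are bright in both views. I'll triangulate them.

```bash
cat > m.py <<'E'
from h import *
from scipy.optimize import least_squares
np.set_printoptions(precision=1,suppress=True)
S=lambda p,ox=160,oy=155,k=4,ax=0,ay=0:[[ox+(x-ax+.5)/k-.5,oy+(y-ay+.5)/k-.5] for x,y in p]
D=lambda p:S(p,275,205)
H=lambda p:S(p,385,160,4,0,230)
G=lambda p:S(p,215,145,5,370,230)
def rect(n,P):
    c=P[:,:3].mean(0); l=(P[1]+P[2]-P[0]-P[3])[:2]; w=(P[2]+P[3]-P[0]-P[1])[:2]
    print(n,'c',c,'z',P[:,2],'err',P[:,3],'len',np.hypot(*l)/2,'wid',np.hypot(*w)/2,'yaw',round(np.arctan2(-l[0],l[1]),3),round(np.arctan2(w[1],w[0]),3)); print(P[:,:2].tolist())
rect('b1',tri('scene0',S([(49,28),(198,45),(170,106),(22,86)]),'side0',D([(430,446),(328,324),(400,288),(505,408)])))
rect('b2',tri('scene0',S([(328,22),(481,41),(466,104),(311,82)]),'side0',D([(210,250),(130,148),(200,121),(279,218)])))
rect('cov',tri('scene0',S([(566,98),(724,121),(709,191),(549,167)]),'side0',D([(92,150),(27,57),(100,29),(164,117)])))
rect('heat',tri('scene0',H([(70,250),(316,277),(307,474),(42,430)]),'side0',G([(492,447),(420,298),(640,245),(724,367)])))
E
python3 m.py
```

```text
b1 c [ 465.  -280.5   50.4] z [50.4 48.7 50.9 51.4] err [2.2 0.8 1.  0.5] len 95.66310600859734 wid 49.786280269473046 yaw -0.147 -0.167
[[433.83951609475093, -323.8310672804756], [447.0551224165502, -228.8220256827851], [496.93177316373067, -237.45908217699133], [482.1548807590548, -331.7174160561558]]
b2 c [ 461.1 -102.1   50. ] z [50.8 49.6 49.  50.7] err [1.5 0.4 1.4 0.5] len 97.8733897243172 wid 50.16780881749576 yaw -0.16 -0.129
[[428.8048680111897, -147.50232691223016], [443.6233333301265, -50.189557728563656], [494.12968860915794, -57.34199240668018], [477.7973104552286, -153.28145895507788]]
cov c [489.   48.    3.3] z [1.6 2.2 5.3 4.2] err [0.  0.7 0.8 2. ] len 102.51438824325568 wid 57.6146989103286 yaw -0.186 -0.164
[[451.2728621081127, 1.7315301271777486], [469.88929266623103, 103.71456958731139], [527.0899581298966, 93.05170986521325], [507.75025340760294, -6.450066435372111]]
heat c [519.8 318.2  46.2] z [35.7 50.6 50.7 47.7] err [2.4 0.7 0.6 3.8] len 150.66687324862735 wid 150.400145350688 yaw -0.229 -0.216
[[429.0269439991745, 261.0804712286535], [463.59935105128847, 407.5906964879463], [610.1313126577215, 375.51419090495926], [576.2778311423333, 228.56245176031172]]
```

Triangulation is consistent: block_1 is at (465,-280), yaw -0.155, with its top near 51 mm. The cover is at (489,48) and the heater at (520,318), yaw -0.22. I'll tip the block twice toward its +x with slightly opened fingers.

```bash
cat > go.py <<'E'
import sys; from cell import arm, optics; import numpy as np
from scipy.spatial.transform import Rotation as R
# usage: go.py x y z yaw : shift in tool axes to a tool-down pose whose y axis points at angle yaw
x,y,z,a=map(float,sys.argv[1:5]); o=arm.observe(); r=R.from_quat(o['ee_rot'])
ty=np.array([np.cos(a),np.sin(a),0]); tz=np.array([0,0,-1.]); T=R.from_matrix(np.c_[np.cross(ty,tz),ty,tz])
print(np.round(r.inv().apply(np.array([x,y,z])-o['tool_pos']),1),np.round((r.inv()*T).as_rotvec(),3),'q',np.round(o['q'],2),'t',round(o['t'],2))
E
echo '[[[-270,-124,100],[0,0,-1.2],30],[[-270,-124,100],[0,0,-1.2],30],[[-270,-124,100],[0,0,-1.2],30],[[-270,-124,100],[0,0,-1.2],30],[[-270,-124,100],[0,0,-1.2],30],[[-270,-124,100],[0,0,-1.2],30],[[-270,-124,100],[0,0,-1.2],30],[[-270,-124,100],[0,0,-1.2],30]]' > mv.in && python3 steer.py mv.in; python3 go.py 400.8 -270.5 44 1.416
```

```text
t: 0.95
tool_pos: [398.7, -272.9, 129.8]
ee_rot: [0.237, 0.972, -0.0, -0.001]
contact_force: [-0.4, 0.2, 0.3]
grip_width: 29.7
grasp_force: 0.0
[-1.   3.1 85.8] [-0.    -0.002 -0.323] q [-0.75  0.3  -0.43  0.84 -0.   -0.27] t 0.95
```

```bash
echo '[[[-1,3,43],[0,0,-0.15],30],[[-1,3,86],[0,0,-0.3],30],[[-1,3,86],[0,0,-0.323],30],[[-1,3,86],[0,0,-0.323],30]]' > mv.in && python3 steer.py mv.in; python3 go.py 400.8 -270.5 44 1.416
echo '[[[-10,0,0],[0,0,0],30],[[-20,0,0],[0,0,0],30],[[-26,0,0],[0,0,0],30],[[-28,0,0],[0,0,0],30],[[-30,0,0],[0,0,0],30]]' > mv.in && python3 steer.py mv.in
```

```text
t: 1.35
tool_pos: [402.8, -267.4, 45.5]
ee_rot: [0.08, 0.997, 0.001, -0.001]
contact_force: [0.6, 0.0, 0.6]
grip_width: 30.0
grasp_force: 0.0
[ 1.5 -3.4  1.5] [ 0.001 -0.002 -0.005] q [-0.74  0.41 -0.53  0.63 -0.   -0.58] t 1.35
t: 1.85
tool_pos: [431.4, -272.3, 45.8]
ee_rot: [0.079, 0.997, -0.0, -0.002]
contact_force: [-11.1, 2.2, 10.0]
grip_width: 29.8
grasp_force: 6.2
```

```bash
echo '[[[-4,0,-4],[0,0,0],30],[[-9,0,-8],[0,0,0],30],[[-14,0,-12],[0,0,0],30],[[-19,0,-15],[0,0,0],30],[[-25,0,-18],[0,0,0],30],[[-31,0,-20],[0,0,0],30],[[-37,0,-22],[0,0,0],30],[[-44,0,-23],[0,0,0],30]]' > mv.in && python3 steer.py mv.in; python3 - <<'E'
from h import *
s=snap('scene','s1')['frame'][140:230,150:250];d=snap('side','d1')['frame'][235:345,300:440]
A=np.zeros((600,800,3),np.uint8)
A[:360,:400]=cv2.resize(s,None,fx=4,fy=4);A[:440,:][:, 400:]=0
d=cv2.resize(d[:,:100],None,fx=4,fy=4);A[:440,400:]=d
cv2.imwrite('pics/c3.png',A)
E
```

```text
t: 2.65
tool_pos: [477.1, -279.5, 68.5]
ee_rot: [0.078, 0.997, -0.0, 0.0]
contact_force: [-0.9, -0.3, -0.5]
grip_width: 29.9
grasp_force: 0.0
```

View pics/c3.png

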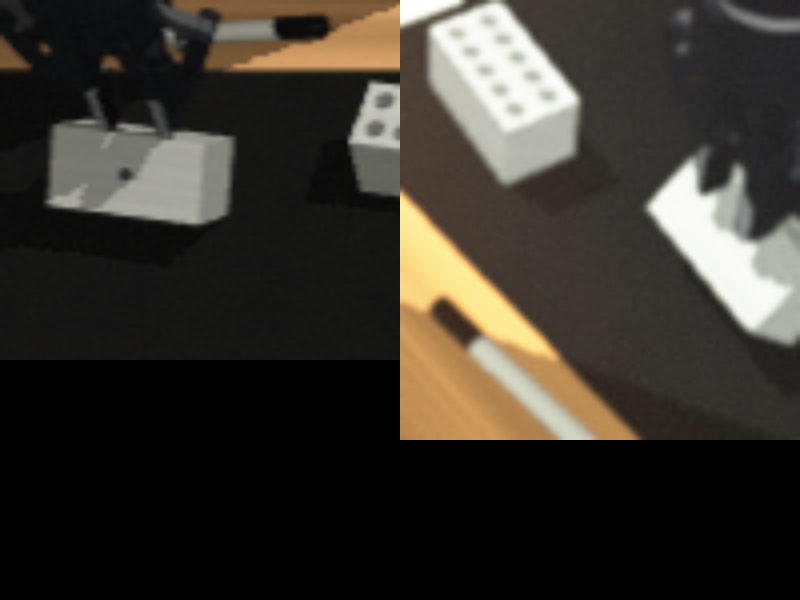

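The dot face is tilted past about 45 degrees with the fingers behind its upper edge, so I'll nudge it over.

```bash
echo '[[[-6,0,0],[0,0,0],30],[[-12,0,0],[0,0,0],30],[[-12,0,-10],[0,0,0],30],[[0,0,-30],[0,0,0],30],[[30,0,-30],[0,0,0],30],[[60,0,-30],[0,0,0],30],[[60,0,-30],[0,0,0],30]]' > mv.in && python3 steer.py mv.in; python3 - <<'E'
from h import *
s=snap('scene','s2')['frame'][150:230,150:250];d=snap('side','d2')['frame'][235:345,340:440]
A=np.zeros((440,800,3),np.uint8)
A[:320,:400]=cv2.resize(s,None,fx=4,fy=4)
A[:440,400:]=cv2.resize(d,None,fx=4,fy=4)
cv2.imwrite('pics/c4.png',A)
E
python3 go.py 440 -277 46 1.416
```

```text
t: 3.45
tool_pos: [413.9, -268.7, 98.8]
ee_rot: [0.079, 0.997, 0.001, -0.001]
contact_force: [-0.5, 0.6, 0.0]
grip_width: 30.0
grasp_force: 0.0
[-23.4  -3.   53.2] [-0.001  0.001 -0.002] q [-0.72  0.36 -0.44  0.78  0.   -0.56] t 3.55
```

View pics/c4.png

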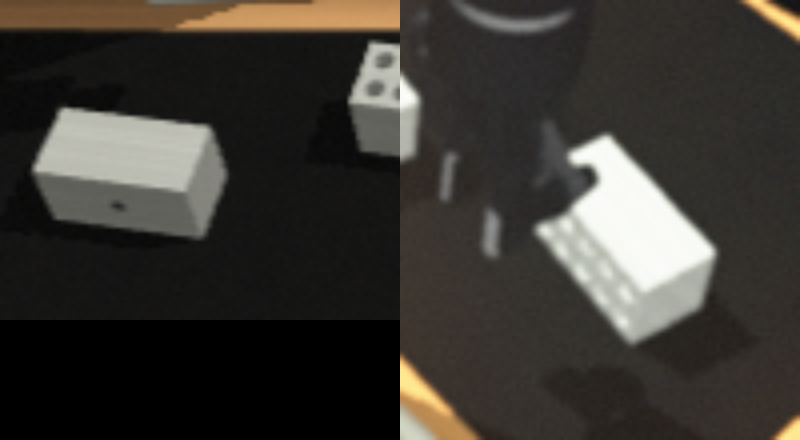

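The block lies on its side, with the dot facing the camera and the holes facing the robot. Its top corners in the scene crop are (62,107), (210,125), (185,192), (35,170).

```bash
python3 - <<'E'
from h import *
P=atz('s2',[[150+(x+.5)/4-.5,150+(y+.5)/4-.5] for x,y in [(62,107),(210,125),(185,192),(35,170)]],51.)
c=P.mean(0);l=P[1]+P[2]-P[0]-P[3];w=P[2]+P[3]-P[0]-P[1];print(c,np.arctan2(-l[0],l[1]),np.arctan2(w[1],w[0]),np.hypot(*l[:2])/2,np.hypot(*w[:2])/2)
a=(np.arctan2(-l[0],l[1])+np.arctan2(w[1],w[0]))/2
print('start', c[:2]-52*np.array([np.cos(a),np.sin(a)]),'yaw',a+np.pi/2)
E
```

```text
[ 514.44071667 -288.32514353   51.        ] -0.15784545349766868 -0.13521859036174894 94.87336064893658 50.08617832468344
start [ 462.99798095 -280.7327169 ] yaw 1.4242643048651877
```

```bash
python3 go.py 463 -280.7 46 1.42; echo '[[[-25,-5,30],[0,0,0],30],[[-51,-5,53],[0,0,0],30],[[-51,-5,53],[0,0,0],30],[[-60,-5,53],[0,0,0],30],[[-68,-5,53],[0,0,0],30],[[-69,-5,53],[0,0,0],30]]' > mv.in && python3 steer.py mv.in; python3 go.py 479 -283 46 1.42
```

```text
[-46.7  -3.   53.2] [-0.001  0.001 -0.006] q [-0.72  0.36 -0.44  0.78  0.   -0.56] t 3.55
t: 4.15
tool_pos: [484.1, -285.5, 46.3]
ee_rot: [0.078, 0.997, -0.0, -0.001]
contact_force: [-9.1, 2.0, 6.9]
grip_width: 30.1
grasp_force: 4.6
[5.4 1.7 0.3] [-0.    -0.002 -0.006] q [-0.66  0.53 -0.32  0.73 -0.   -0.51] t 4.15
```

```bash
echo '[[[-4,0,-4],[0,0,0],30],[[-9,0,-8],[0,0,0],30],[[-14,0,-12],[0,0,0],30],[[-19,0,-15],[0,0,0],30],[[-25,0,-18],[0,0,0],30],[[-31,0,-20],[0,0,0],30],[[-37,0,-22],[0,0,0],30],[[-43,0,-23],[0,0,0],30]]' > mv.in && python3 steer.py mv.in; echo '[[[-6,0,0],[0,0,0],30],[[-10,0,0],[0,0,0],30],[[-10,0,-10],[0,0,0],30],[[0,0,-30],[0,0,0],30],[[30,0,-60],[0,0,0],60],[[60,0,-90],[0,0,0],85],[[60,0,-90],[0,0,0],85]]' > mv.in && python3 steer.py mv.in; python3 - <<'E'
from h import *
s=snap('scene','s3')['frame'][160:240,150:250];d=snap('side','d3')['frame'][225:335,350:450]
A=np.zeros((440,800,3),np.uint8)
A[:320,:400]=cv2.resize(s,None,fx=4,fy=4,interpolation=2)
A[:440,400:]=cv2.resize(d,None,fx=4,fy=4,interpolation=2)
cv2.imwrite('pics/c5.png',A)
E
python3 go.py 440 -277 46 1.416
```

```text
t: 4.95
tool_pos: [527.7, -292.5, 68.5]
ee_rot: [0.078, 0.997, -0.0, 0.0]
contact_force: [0.6, -0.2, -0.5]
grip_width: 30.0
grasp_force: 0.0
t: 5.65
tool_pos: [466.4, -283.5, 162.6]
ee_rot: [0.079, 0.997, -0.001, 0.002]
contact_force: [-0.3, -0.4, -0.3]
grip_width: 72.4
grasp_force: 0.0
[ 28.8   2.2 113.6] [-0.001  0.002 -0.002] q [-0.68  0.38 -0.22  0.97  0.   -0.52] t 5.75
```

View pics/c5.png

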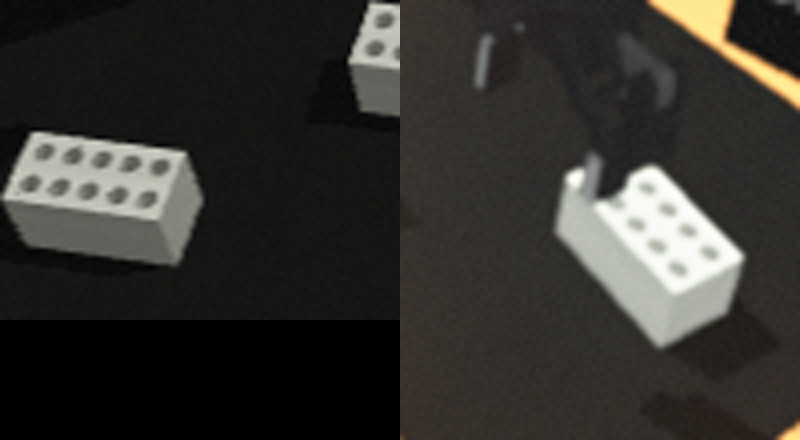

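Flipped: the holes face up. Top corners are (32,132), (187,152), (159,219), (4,198) in the scene crop, and A(270,294), D(343,256), C(255,166) in the side crop. I'll locate it for the grasp.

```bash
python3 - <<'E'
from h import *
np.set_printoptions(precision=1,suppress=True)
s=[[150+(x+.5)/4-.5,160+(y+.5)/4-.5] for x,y in [(32,132),(187,152),(159,219),(4,198)]]
d=[[350+(x+.5)/4-.5,225+(y+.5)/4-.5] for x,y in [(270,294),(255,166),(343,256)]]
P=atz('s3',s,51.)
c=P.mean(0);l=P[1]+P[2]-P[0]-P[3];w=P[2]+P[3]-P[0]-P[1];print(c,np.arctan2(-l[0],l[1]),np.arctan2(w[1],w[0]),np.hypot(*l[:2])/2,np.hypot(*w[:2])/2)
T=tri('s3',[s[0],s[2],s[3]],'d3',d);print(T,(T[0]+T[1])/2)
E
python3 go.py 563 -296 90 -0.15
```

```text
[ 564.1 -295.5   51. ] -0.1509444707732361 -0.1515526485996125 96.05996354041746 48.72921941816874
[[ 530.1 -339.1   48.7    4. ]
 [ 594.5 -261.2   43.9   15.1]
 [ 580.6 -346.3   50.5    0. ]] [ 562.3 -300.2   46.3    9.5]
[-95.7   2.6  69.8] [1.000e-03 3.000e-03 1.564e+00] q [-0.68  0.38 -0.22  0.97  0.   -0.52] t 5.75
```

```bash
echo '[[[-30,1,0],[0,0,0.15],85],[[-60,2,0],[0,0,0.3],85],[[-95,3,0],[0,0,0.45],85],[[-97,3,0],[0,0,0.6],85],[[-97,3,0],[0,0,0.75],85],[[-97,3,0],[0,0,0.9],85],[[-97,3,0],[0,0,1.05],85],[[-97,3,0],[0,0,1.2],85]]' > mv.in && python3 steer.py mv.in; python3 go.py 564.1 -295.5 20 -0.151
```

```text
t: 6.55
tool_pos: [564.3, -294.8, 156.8]
ee_rot: [0.63, 0.777, -0.0, -0.001]
contact_force: [0.0, -0.2, -0.2]
grip_width: 85.0
grasp_force: 0.0
[-8.000e-01 -1.000e-01  1.368e+02] [-0.001 -0.001  0.36 ] q [-0.6   0.55  0.05  1.07  0.    0.77] t 6.55
```

```bash
echo '[[[-1,0,30],[0,0,0.15],85],[[-1,0,60],[0,0,0.3],85],[[-1,0,90],[0,0,0.36],85],[[-1,0,120],[0,0,0.36],85],[[-1,0,137],[0,0,0.36],85],[[-1,0,137],[0,0,0.36],85]]' > mv.in && python3 steer.py mv.in; echo '[[[0,0,0],[0,0,0],40],[[0,0,0],[0,0,0],40],[[0,0,0],[0,0,0],40],[[0,0,0],[0,0,0],40],[[0,0,0],[0,0,0],40],[[0,0,0],[0,0,0],40]]' > mv.in && python3 steer.py mv.in; python3 go.py 564.1 -295.5 20 -0.151
```

```text
t: 7.15
tool_pos: [562.3, -294.4, 17.3]
ee_rot: [0.757, 0.654, -0.001, -0.003]
contact_force: [-0.8, -0.4, 0.5]
grip_width: 84.7
grasp_force: 0.0
t: 7.75
tool_pos: [564.8, -296.7, 22.7]
ee_rot: [0.757, 0.654, 0.0, 0.001]
contact_force: [-1.6, 0.6, 6.6]
grip_width: 49.2
grasp_force: 65.0
[ 1.1 -0.8  2.7] [0.002 0.001 0.005] q [-0.6   0.67 -0.11  0.78 -0.    1.12] t 7.75
```

```bash
python3 - <<'E'
from h import *
from scipy.optimize import least_squares
np.set_printoptions(precision=2,suppress=True)
X=np.array([[-75,-75,42],[-75,75,54],[75,75,54],[75,-75,54]],float)
H=[[385+(x+.5)/4-.5,160+(y-230+.5)/4-.5] for x,y in [(70,250),(316,277),(307,474),(42,430)]]
G=[[215+(x-370+.5)/5-.5,145+(y-230+.5)/5-.5] for x,y in [(492,447),(420,298),(640,245),(724,367)]]
def f(p):
    c,s=np.cos(p[2]),np.sin(p[2]); W=X@np.array([[c,s,0],[-s,c,0],[0,0,1]])+[p[0],p[1],0]; r=[]
    for n,uv in(('scene0',H),('side0',G)):
        c=pickle.load(open(f'pics/{n}.pkl','rb'));K=np.array([[c['fx'],0,c['cx']],[0,c['fy'],c['cy']],[0,0,1]])
        q=cv2.projectPoints(W,cv2.Rodrigues(np.array(c['R']))[0],np.array(c['t'],float),K,np.array(c['distortion'],float))[0].reshape(-1,2)
        r.append(q-np.array(uv))
    return np.concatenate(r).ravel()
r=least_squares(f,[520,318,-.22],loss='soft_l1');print(r.x,r.fun.reshape(2,-1,2))
x,y,a=r.x;M=np.array([[np.cos(a),-np.sin(a)],[np.sin(a),np.cos(a)]])
print('seat',M@[40,17]+[x,y],'pre',M@[28,5]+[x,y])
E
echo '[[[0,0,-40],[0,0,0],40],[[0,0,-80],[0,0,0],40],[[50,0,-110],[0,0,0],40],[[95,0,-130],[0,0,0],40]]' > mv.in && python3 steer.py mv.in; python3 go.py 548 318 150 -0.22
```

```text
[521.14 316.56  -0.22] [[[ 0.23 -1.15]
  [-0.13 -0.79]
  [-0.57 -0.53]
  [ 0.4  -1.43]]

 [[ 1.13 -1.53]
  [ 0.35 -0.68]
  [ 0.33 -0.7 ]
  [ 1.2  -1.3 ]]]
seat [563.88 324.48] pre [549.56 315.37]
t: 8.15
tool_pos: [577.4, -209.2, 150.1]
ee_rot: [0.758, 0.653, 0.001, 0.001]
contact_force: [1.1, 1.6, -4.3]
grip_width: 49.4
grasp_force: 65.5
[ 5.171e+02 -1.070e+02 -4.000e-01] [0.002 0.    0.072] q [-0.47  0.51 -0.04  1.02  0.    1.25] t 8.15
```

```bash
echo '[[[49,-10,0],[0,0,0.01],40],[[98,-20,0],[0,0,0.02],40],[[147,-30,0],[0,0,0.03],40],[[196,-40,0],[0,0,0.04],40],[[245,-50,0],[0,0,0.05],40],[[294,-60,0],[0,0,0.06],40],[[343,-70,0],[0,0,0.07],40],[[392,-80,0],[0,0,0.07],40]]' > mv.in && python3 steer.py mv.in; echo '[[[40,-9,0],[0,0,0],40],[[80,-18,0],[0,0,0],40],[[110,-24,0],[0,0,0],40],[[120,-26,0],[0,0,0],40],[[120,-26,0],[0,0,0],40]]' > mv.in && python3 steer.py mv.in; python3 go.py 549.6 315.4 68 -0.22; python3 - <<'E'
from h import *
for n in('scene','side','wrist'): snap(n,n+'4')
s=cv2.imread('pics/scene4.png')[140:250,380:480];d=cv2.imread('pics/side4.png')[90:200,200:300];w=cv2.imread('pics/wrist4.png')
A=np.zeros((600,800,3),np.uint8)
A[:330,:300]=cv2.resize(s,None,fx=3,fy=3,interpolation=2);A[:330,300:600]=cv2.resize(d,None,fx=3,fy=3,interpolation=2);A[340:590,:400]=cv2.resize(w,(400,250))
cv2.imwrite('pics/c6.png',A)
E
```

```text
t: 8.95
tool_pos: [554.1, 192.6, 148.3]
ee_rot: [0.779, 0.627, 0.0, -0.0]
contact_force: [0.7, 0.0, -3.7]
grip_width: 48.9
grasp_force: 65.4
t: 9.45
tool_pos: [554.5, 314.5, 147.8]
ee_rot: [0.778, 0.628, -0.0, -0.0]
contact_force: [0.5, -0.5, -4.4]
grip_width: 49.1
grasp_force: 65.4
[-0.1 -4.9 79.8] [-0.     0.     0.007] q [0.4  0.56 0.04 1.05 0.   2.19] t 9.45
```

View pics/c6.png

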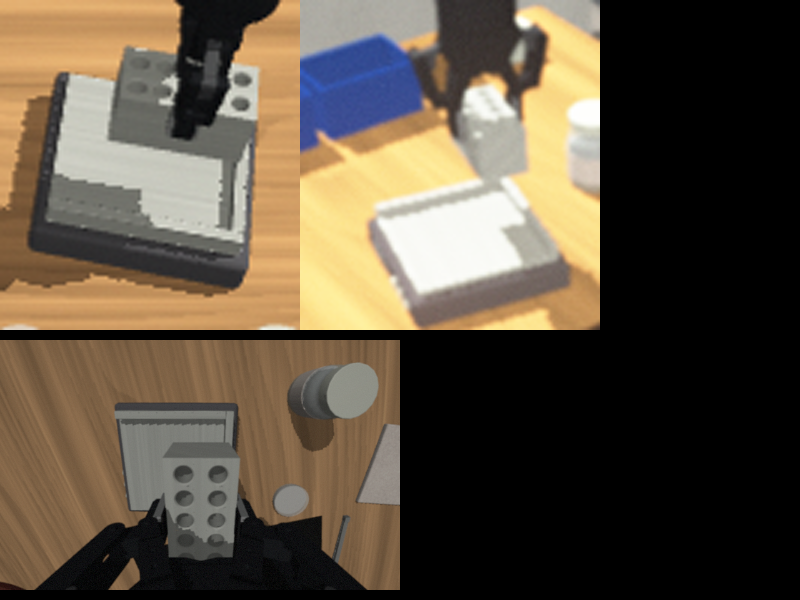

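The held block hangs level and holes-up above the plate. Its top front corners in the scene crop are at about (111,105) and (250,125), giving the offset of the block along the fingers.

```bash
python3 - <<'E'
from h import *
np.set_printoptions(precision=1,suppress=True)
P=atz('scene4',[[380+(x+.5)/3-.5,140+(y+.5)/3-.5] for x,y in [(123,46),(259,67),(250,125),(111,105)]],176)
print(P); u=np.array([np.sin(.215),np.cos(.215),0]);v=np.array([np.cos(.215),-np.sin(.215),0])
t=np.array([554.5,314.5,0]);print('along y',(P-t)@u,'along x',(P-t)@v)
E
```

```text
[[520.7 271.4 176. ]
 [540.3 367.2 176. ]
 [593.5 351.1 176. ]
 [576.  256.  176. ]]
along y [-49.3  48.4  44.1 -52.6] along x [-23.9 -25.1  30.3  33.5]
```

```bash
echo '[[[6,-1,30],[0,0,0.007],40],[[6,-1,60],[0,0,0.007],40],[[6,-1,75],[0,0,0.007],40],[[6,-1,81],[0,0,0.007],40],[[6,-1,81],[0,0,0.007],40]]' > mv.in && python3 steer.py mv.in; echo '[[[0,0,2],[0,0,0],40],[[0,0,3],[0,0,0],40],[[0,0,4],[0,0,0],40]]' > mv.in && python3 steer.py mv.in;python3 go.py 554.8 320.6 62.7 -0.22
```

```text
t: 10.1
tool_pos: [555.2, 318.2, 66.8]
ee_rot: [0.782, 0.624, -0.001, -0.0]
contact_force: [0.2, -0.5, -4.4]
grip_width: 49.0
grasp_force: 65.1
t: 10.4
tool_pos: [555.8, 319.5, 64.0]
ee_rot: [0.781, 0.624, 0.001, 0.0]
contact_force: [-0.1, -0.8, -4.5]
grip_width: 49.1
grasp_force: 65.2
[ 0.8 -1.2  1.3] [ 0.001 -0.001 -0.003] q [ 0.41  0.63 -0.06  0.87  0.    2.2 ] t 10.4
```

```bash
for i in 1 2 3; do echo '[[[0,0,0.5],[0,0,0],40],[[0,0,1],[0,0,0],40],[[0,0,1],[0,0,0],40]]' > mv.in && python3 steer.py mv.in | egrep 'tool_pos|contact'; done
```

```text
tool_pos: [555.4, 319.5, 62.7]
contact_force: [-0.6, -0.8, 2.1]
tool_pos: [555.4, 319.5, 62.6]
contact_force: [-5.9, -1.9, 11.7]
tool_pos: [555.5, 319.5, 62.6]
contact_force: [-7.9, -4.2, 20.7]
```

```bash
echo '[[[0,0,-2],[0,0,0],40],[[2,2,-2],[0,0,0],40],[[4,4,-2],[0,0,0],40]]' > mv.in && python3 steer.py mv.in | egrep 'tool_pos|contact'; for i in 1 2 3; do echo '[[[1,1,0],[0,0,0],40],[[2,2,0],[0,0,0],40],[[2,2,0],[0,0,0],40]]' > mv.in && python3 steer.py mv.in | egrep 'tool_pos|contact'; done; python3 go.py 563.9 324.5 62.7 -0.22
```

```text
tool_pos: [559.0, 321.6, 62.7]
contact_force: [-8.9, -5.2, 12.1]
tool_pos: [561.7, 323.3, 62.7]
contact_force: [-6.9, -5.9, 10.3]
tool_pos: [563.5, 324.4, 62.7]
contact_force: [-10.0, -6.9, 13.5]
tool_pos: [563.6, 324.4, 62.7]
contact_force: [-18.9, -14.7, 24.0]
[0.2 0.3 0. ] [-0.005  0.006 -0.003] q [ 0.41  0.66 -0.02  0.9  -0.    2.2 ] t 12.5
```

```bash
echo '[[[0,0,-1.5],[0,0,0],40],[[0,0,-1.5],[0,0,0],40]]' > mv.in && python3 steer.py mv.in | egrep 'tool_pos|contact';  echo '[[[1,0,0],[0,0,0],40],[[2,0,0],[0,0,0],40],[[2,0,0],[0,0,0],40]]' > mv.in && python3 steer.py mv.in | egrep 'tool_pos|contact'; echo '[[[0,1,0],[0,0,0],40],[[0,2,0],[0,0,0],40],[[0,2,0],[0,0,0],40]]' > mv.in && python3 steer.py mv.in | egrep 'tool_pos|contact'; python3 go.py 563.9 324.5 62.7 -0.22
```

```text
tool_pos: [563.7, 324.7, 62.9]
contact_force: [-14.1, -9.7, 10.9]
tool_pos: [563.8, 324.9, 63.0]
contact_force: [-16.4, -18.2, 15.1]
tool_pos: [563.8, 324.8, 63.0]
contact_force: [-22.4, -17.1, 21.1]
[-0.3  0.1  0.3] [-0.009  0.009 -0.002] q [ 0.41  0.66 -0.01  0.91 -0.    2.2 ] t 13.3
```

```bash
echo '[[[-1,-1,-0.5],[0,0,0],40],[[-1,-1,-0.5],[0,0,0],40],[[-1,-1,-0.5],[0,0,0],55],[[-1,-1,-0.5],[0,0,0],70],[[-1,-1,-0.5],[0,0,0],80],[[-1,-1,-0.5],[0,0,0],80]]' > mv.in && python3 steer.py mv.in; echo '[[[0,0,-30],[0,0,0],80],[[0,0,-70],[0,0,0],80],[[0,0,-110],[0,0,0],80],[[-40,0,-110],[0,0,0],60],[[-80,0,-110],[0,0,0],60],[[-120,0,-110],[0,0,0],60],[[-120,0,-110],[0,0,0],60]]' > mv.in && python3 steer.py mv.in;  python3 - <<'E'
from h import *
for n in('scene','side','wrist'): snap(n,n+'5')
s=cv2.imread('pics/scene5.png')[155:245,380:480];d=cv2.imread('pics/side5.png')[125:205,210:310]
A=np.zeros((400,800,3),np.uint8)
A[:360,:400]=cv2.resize(s,None,fx=4,fy=4,interpolation=2);A[:320,400:]=cv2.resize(d,None,fx=4,fy=4,interpolation=2)
cv2.imwrite('pics/c7.png',A)
E
python3 go.py 489 48 100 -0.17
```

```text
t: 13.9
tool_pos: [569.1, 328.0, 64.3]
ee_rot: [0.781, 0.624, 0.001, 0.0]
contact_force: [0.6, -0.4, 0.1]
grip_width: 80.1
grasp_force: 0.0
t: 14.6
tool_pos: [541.3, 207.0, 174.6]
ee_rot: [0.782, 0.623, -0.0, 0.0]
contact_force: [-0.6, -0.5, -0.5]
grip_width: 59.8
grasp_force: 0.0
[-170.8  -16.2   74.3] [ 0.001 -0.001 -0.053] q [ 0.25  0.43 -0.1   1.04  0.    2.04] t 14.75
```

View pics/c7.png

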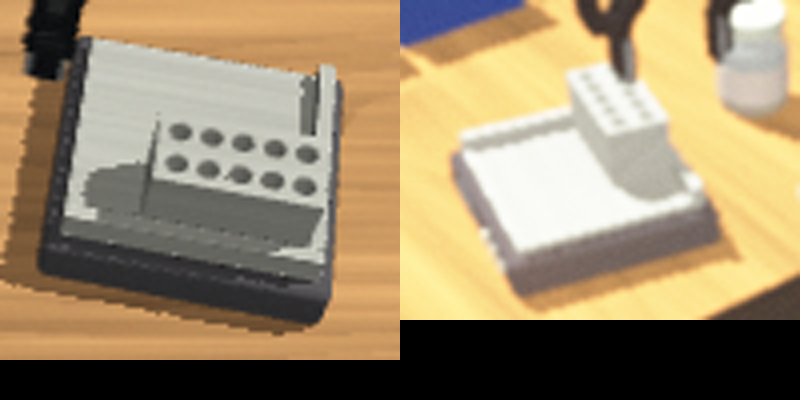

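The block stands holes up in the corner formed by both fences. I'll check it numerically from the hole centres, row 1 (180,131)–(307,154) and row 2 (176,163)–(304,187), against the heater corners in the same camera.

```bash
python3 - <<'E'
from h import *
np.set_printoptions(precision=1,suppress=True)
h=[[385+(x+.5)/4-.5,160+(y-230+.5)/4-.5] for x,y in [(70,250),(316,277),(307,474),(42,430)]]
W=np.vstack([atz('scene0',h[:1],42),atz('scene0',h[1:],54)])[:,:2]
X=np.array([[-75,-75],[-75,75],[75,75],[75,-75]],float)
A=X-X.mean(0);B=W-W.mean(0);a=np.arctan2((A[:,0]*B[:,1]-A[:,1]*B[:,0]).sum(),(A*B).sum())
M=np.array([[np.cos(a),-np.sin(a)],[np.sin(a),np.cos(a)]]);print('heater',W.mean(0),a,(B-A@M.T))
p=[(180,131),(211,137),(243,143),(275,149),(307,154),(176,163),(208,169),(240,175),(272,181),(304,187)]
P=atz('scene5',[[380+(x+.5)/4-.5,155+(y+.5)/4-.5] for x,y in p],92)[:,:2]
l=P[4]+P[9]-P[0]-P[5];print('block',P.mean(0),'yaw',np.arctan2(-l[0],l[1]),'in heater',M.T@(P.mean(0)-W.mean(0)))
E
```

```text
heater [524.1 316.2] -0.21021776586774454 [[ 0.4  0.1]
 [ 0.3  0.7]
 [-1.   0.6]
 [ 0.3 -1.5]]
block [565.5 324.6] yaw -0.22892155134627137 in heater [38.8 16.8]
```

```bash
echo '[[[-45,-4,0],[0,0,-0.05],60],[[-90,-8,0],[0,0,-0.05],60],[[-130,-12,20],[0,0,-0.05],60],[[-165,-16,30],[0,0,-0.05],60],[[-171,-16,40],[0,0,-0.05],60],[[-171,-16,40],[0,0,-0.05],60]]' > mv.in && python3 steer.py mv.in | grep tool_pos; python3 - <<'E'
from h import *
np.set_printoptions(precision=1,suppress=True)
for n,z in(('wrist',7),('scene',7),('side',7)):
    im=snap(n,n+'6')['frame']; g=im.min(2) 
    for th in (140,170):
      m=cv2.morphologyEx((g>th).astype(np.uint8),cv2.MORPH_OPEN,np.ones((2,2)))
      for c in cv2.findContours(m,cv2.RETR_EXTERNAL,cv2.CHAIN_APPROX_NONE)[0]:
        if cv2.contourArea(c)<150: continue
        b=cv2.boxPoints(cv2.minAreaRect(c)); P=atz(n+'6',b,z)[:,:2]; e=sorted([np.hypot(*(P[1]-P[0])),np.hypot(*(P[2]-P[1]))])
        if abs(P.mean(0)-[489,48]).max()<40: print(n,th,P.mean(0),e,P.tolist())
E
python3 go.py 489 48 30 -0.175
```

```text
tool_pos: [488.5, 47.4, 133.3]
wrist 140 [491.3  46.7] [np.float64(55.866541995576476), np.float64(102.64168610086503)] [[472.4868989333807, 102.04429403962122], [527.5137459016696, 92.39459833084243], [513.4174737097217, -9.274525969109249], [451.7509379999012, 1.5420994963162116]]
wrist 170 [491.3  46.7] [np.float64(55.866541995576476), np.float64(102.64168610086503)] [[472.4868989333807, 102.04429403962122], [527.5137459016696, 92.39459833084243], [513.4174737097217, -9.274525969109249], [451.7509379999012, 1.5420994963162116]]
scene 140 [494.3  48.6] [np.float64(55.92618025143166), np.float64(104.54313558065266)] [[512.6249919985767, -4.580642453457131], [456.93309981392497, 0.5331411173206178], [476.5485208035585, 103.21956892759243], [531.1343855574238, 95.33061881730158]]
scene 170 [494.4  48.9] [np.float64(54.95774856304105), np.float64(103.14092623670852)] [[512.3352465233265, -3.5928293417244603], [457.610190374769, 1.4591362812450157], [476.9575732221141, 102.76920212824959], [530.6099871106903, 95.02580458185025]]
side 140 [487.   42.3] [np.float64(67.99517183995582), np.float64(125.36280923875177)] [[465.1764219532381, 96.32791637095659], [532.0631801612736, 108.55513886688391], [506.0454493495947, -14.07810142155779], [444.5629665335679, -21.654408121910933]]
side 170 [487.   42.8] [np.float64(66.3763557180923), np.float64(122.31453942150183)] [[465.76874453259217, 95.57862410384394], [531.0681851517952, 107.48675801449087], [505.7339253831574, -12.175357276311615], [445.58843323756963, -19.645904152908315]]
[ -0.8  -0.6 104.5] [ 0.001 -0.001  0.004] q [-0.05  0.31 -0.4   0.86  0.    1.69] t 15.5
```

```bash
echo '[[[0,2,40],[0,0,0],50],[[0,2,80],[0,0,0],50],[[0,2,105],[0,0,0],50],[[0,2,119],[0,0,0],50],[[0,2,123],[0,0,0],50],[[0,2,123],[0,0,0],50]]' > mv.in && python3 steer.py mv.in | egrep 'tool_pos|contact'; echo '[[[0,0,0],[0,0,0],15],[[0,0,0],[0,0,0],15],[[0,0,0],[0,0,0],15],[[0,0,0],[0,0,0],15],[[0,0,0],[0,0,0],15]]' > mv.in && python3 steer.py mv.in; echo '[[[0,0,-15],[0,0,0],15],[[0,0,-40],[0,0,0],15],[[0,0,-70],[0,0,0],15],[[0,0,-100],[0,0,0],15],[[0,0,-130],[0,0,0],15],[[0,0,-160],[0,0,0],15],[[0,0,-160],[0,0,0],15]]' > mv.in && python3 steer.py mv.in;python3 go.py 564 323.8 150 -0.22
```

```text
tool_pos: [491.0, 47.9, 11.2]
contact_force: [0.3, 0.3, 0.0]
t: 16.6
tool_pos: [491.5, 47.2, 12.4]
ee_rot: [0.765, 0.644, 0.001, 0.001]
contact_force: [-0.9, 0.7, 4.9]
grip_width: 20.1
grasp_force: 58.4
t: 17.3
tool_pos: [493.2, 46.9, 175.5]
ee_rot: [0.765, 0.644, 0.003, 0.003]
contact_force: [0.7, 0.8, -1.0]
grip_width: 19.5
grasp_force: 58.7
[284.9  22.   26. ] [ 0.007 -0.001  0.047] q [-0.05  0.27 -0.34  0.96  0.    1.69] t 17.3
```

```bash
python3 - <<'E'
from h import *
np.set_printoptions(precision=1,suppress=True)
for n in('wrist','scene','side'):
    im=snap(n,n+'7')['frame']; g=im.min(2)
    for th in (110,150):
      m=cv2.morphologyEx((g>th).astype(np.uint8),cv2.MORPH_OPEN,np.ones((2,2)))
      for c in cv2.findContours(m,cv2.RETR_EXTERNAL,cv2.CHAIN_APPROX_NONE)[0]:
        if cv2.contourArea(c)<150: continue
        b=cv2.boxPoints(cv2.minAreaRect(c)); P=atz(n+'7',b,170)[:,:2]
        if abs(P.mean(0)-[493,47]).max()<60: print(n,th,cv2.contourArea(c),P.mean(0),P.tolist(),b.tolist())
s=cv2.imread('pics/scene7.png')[110:210,250:370];d=cv2.imread('pics/side7.png')[130:230,250:350];w=cv2.imread('pics/wrist7.png')
A=np.zeros((560,800,3),np.uint8)
A[:300,:360]=cv2.resize(s,None,fx=3,fy=3,interpolation=2);A[:300,400:700]=cv2.resize(d,None,fx=3,fy=3,interpolation=2);A[310:,:400]=cv2.resize(w,(400,250))
cv2.imwrite('pics/c8.png',A)
E
```

```text
wrist 110 13775.5 [492.4  36.1] [[475.56367138303574, 102.26103843081759], [530.4717002334548, 92.57334299082115], [516.6969850774532, -31.676982788417092], [446.9487787901856, -18.85606577240455]] [[268.0, 164.0], [377.0, 164.0], [377.0, 353.0], [268.0, 353.0]]
wrist 110 109686.5 [497.1  62.5] [[371.33217761838597, 198.74234285858861], [660.6155007070303, 148.86859469047639], [702.340889862396, -90.05564167782583], [254.27519958696124, -7.397841636036645]] [[-1.1358599167298183e-14, 0.0], [639.0, 0.0], [639.0, 371.0], [0.0, 371.0]]
wrist 150 12629.0 [491.9  36.1] [[446.04784332579106, -18.063248767749002], [476.13314439735257, 102.41157544718627], [530.4590244826793, 92.02376652428228], [514.9767661492252, -32.02078333093712]] [[266.3625793457031, 352.2586364746094], [269.0208435058594, 163.52145385742188], [377.0979919433594, 165.04367065429688], [374.4397277832031, 353.7808532714844]]
scene 110 640.0 [497.4  49.3] [[517.2456837427367, -5.120014730384966], [455.7587435221145, 0.04117122003584939], [478.43919800643664, 105.44956458773291], [538.34603040643, 96.74952799778475]] [[294.6318359375, 155.3011016845703], [297.87677001953125, 135.02027893066406], [344.2496337890625, 142.43992614746094], [341.00469970703125, 162.7207489013672]]
scene 150 321.5 [502.7  72.5] [[525.2432670924718, 43.675353433109784], [470.38103969822964, 49.16026488318893], [480.52650297549985, 102.21681872668833], [534.7492822244986, 95.11920878173481]] [[316.70001220703125, 158.10000610351562], [319.32000732421875, 139.760009765625], [342.84002685546875, 143.1199951171875], [340.22003173828125, 161.45999145507812]]
side 150 216.0 [545.6  29.5] [[545.0484491479876, 68.53422627739667], [584.705185270015, 37.97632647016485], [545.2238518175517, -8.944157869215019], [507.3345931117744, 20.345116389529608]] [[310.0, 167.0], [329.0, 167.0], [329.0, 181.0], [310.0, 181.0]]
```

```bash
echo '[[[48,4,4],[0,0,0.01],15],[[96,8,8],[0,0,0.02],15],[[144,12,12],[0,0,0.03],15],[[192,15,17],[0,0,0.04],15],[[240,18,22],[0,0,0.047],15],[[275,21,26],[0,0,0.047],15],[[285,22,26],[0,0,0.047],15],[[285,22,26],[0,0,0.047],15]]' > mv.in && python3 steer.py mv.in; python3 go.py 564 323.8 107 -0.22
```

```text
t: 18.25
tool_pos: [560.3, 324.8, 143.4]
ee_rot: [0.78, 0.626, -0.001, -0.0]
contact_force: [0.1, 0.1, -0.5]
grip_width: 20.0
grasp_force: 58.8
[-0.2  3.9 36.4] [-0.002  0.001  0.002] q [ 0.41  0.58  0.07  1.06 -0.    2.2 ] t 18.25
```

```bash
echo '[[[0,2,15],[0,0,0],15],[[0,3,28],[0,0,0],15],[[0,3,34],[0,0,0],15],[[0,3,34],[0,0,0],15],[[0,3,34],[0,0,0],15]]' > mv.in && python3 steer.py mv.in; python3 go.py 564 323.8 102.4 -0.22
```

```text
t: 18.75
tool_pos: [564.2, 322.9, 111.4]
ee_rot: [0.781, 0.625, -0.0, 0.0]
contact_force: [1.0, 0.3, -0.4]
grip_width: 19.8
grasp_force: 58.8
[ 0.9 -0.4  9. ] [-0.  0. -0.] q [ 0.41  0.61  0.03  0.99 -0.    2.2 ] t 18.75
```

```bash
echo '[[[1,0,3],[0,0,0],15],[[1,0,6],[0,0,0],15],[[1,0,7],[0,0,0],15],[[1,0,7],[0,0,0],15]]' > mv.in && python3 steer.py mv.in|egrep 'tool_pos|contact'; for i in 1 2 3; do echo '[[[0,0,0.7],[0,0,0],15],[[0,0,0.7],[0,0,0],15]]' > mv.in && python3 steer.py mv.in|egrep 'tool_pos|contact'; done
```

```text
tool_pos: [564.1, 324.3, 104.0]
contact_force: [-0.2, 0.3, -0.5]
tool_pos: [564.4, 324.4, 103.5]
contact_force: [0.5, -0.0, 0.0]
tool_pos: [564.3, 324.3, 102.7]
contact_force: [-0.6, -0.8, -0.3]
tool_pos: [564.4, 324.4, 102.4]
contact_force: [-1.5, -1.0, 4.2]
```

```bash
echo '[[[0,0,-0.5],[0,0,0],15],[[0,0,-0.5],[0,0,0],22],[[0,0,-0.5],[0,0,0],30],[[0,0,-0.5],[0,0,0],45],[[0,0,-0.5],[0,0,0],50],[[0,0,-0.5],[0,0,0],50]]' > mv.in && python3 steer.py mv.in|egrep 'tool_pos|contact|width'; echo '[[[0,0,-15],[0,0,0],50],[[0,0,-40],[0,0,0],50],[[0,0,-80],[0,0,0],50],[[-40,0,-100],[0,0,0],50],[[-80,0,-100],[0,0,0],50],[[-120,0,-100],[0,0,0],50],[[-160,0,-100],[0,0,0],50],[[-160,0,-100],[0,0,0],50]]' > mv.in && python3 steer.py mv.in; python3 - <<'E'
from h import *
for n in('scene','side'): snap(n,n+'9')
s=cv2.imread('pics/scene9.png')[145:245,380:480];d=cv2.imread('pics/side9.png')[115:205,210:310]
A=np.zeros((400,800,3),np.uint8)
A[:400,:400]=cv2.resize(s,None,fx=4,fy=4,interpolation=2);A[:360,400:]=cv2.resize(d,None,fx=4,fy=4,interpolation=2)
cv2.imwrite('pics/c9.png',A)
E
```

```text
tool_pos: [564.3, 324.3, 102.5]
contact_force: [-0.2, 0.2, -0.3]
grip_width: 50.1
t: 21.15
tool_pos: [528.5, 164.5, 202.9]
ee_rot: [0.781, 0.624, -0.001, 0.0]
contact_force: [0.5, -0.3, 0.4]
grip_width: 49.9
grasp_force: 0.0
```

View pics/c9.png

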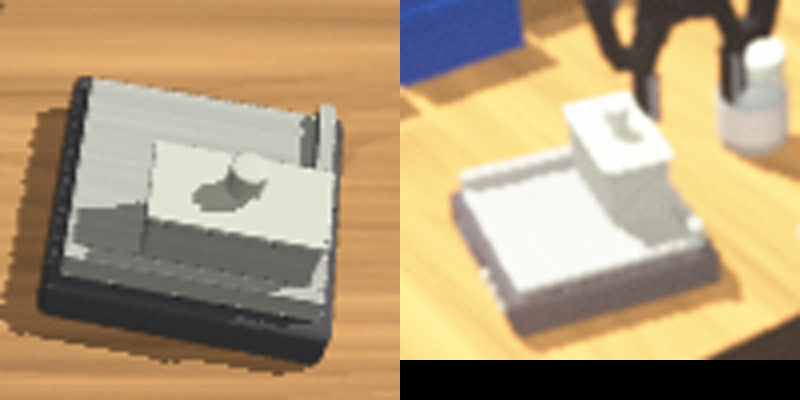

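The cover lies flat and square on the block. Its corners are (153,141), (336,171), (330,249), (147,214), so I'll check the centring with the same camera.

```bash
python3 - <<'E'
from h import *
P=atz('scene9',[[380+(x+.5)/4-.5,145+(y+.5)/4-.5] for x,y in [(153,141),(336,171),(330,249),(147,214)]],97)[:,:2]
l=P[1]+P[2]-P[0]-P[3];d=P.mean(0)-[565.5,324.6];print(P.mean(0),d,np.arctan2(-l[0],l[1]))
if np.hypot(*d)<5: print(arm.hand_in())
E
```

```text
[565.20534696 323.34554152] [-0.29465304 -1.25445848] -0.22048403056829863
the job is handed in; nothing more can be done
None
```

The upside-down block now stands holes up against both heater fences with the cover on top. By camera, the cover sits about 1.3 mm off centre. The job is handed in at about 21 s of the 72 s limit; the hand-in returned no verdict.

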